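Load the leaf drilling jig

ROBOT

A 6-joint arm with a two-finger parallel gripper is mounted at the origin on a cart in front of the work surface, level with it; the furniture and walls round the work are solid. World frame = base frame: x ahead of the robot, y to its left, z up, the work surface at z = 0. Lengths are in m, angles in rad, forces in N, time in s.
With the tool pointing down it reaches from about 0.35 to 0.95 m from the base axis. Payload 17.4 kg.
Tool frame: the origin (TCP) lies at the very end of the fingers, on their centre line; the grasp point (between the pads) lies 19 mm behind it; z points along the fingers, y is the line along which they close (so a half turn about z gives the same grasp; the last joint's range is limited). The gripper opens to 93 mm and grips with 3 to 60 N. Pads are 15 mm wide; open, the fingers measure 128 mm over their backs; the gripper's body (75 mm by 188 mm) begins 65 mm behind the grasp point.
Start: joints at [1.282, 0.116, 1.442, -0, 1.584, -0.038], TCP at [0.168, 0.654, 0.198] pointing down, gripper open.
Joint ranges: [-2.83, 2.83], [-0.83, 2.19], [0.07, 2.5], [-1.14, 4.28], [0.01, 3], [-2.97, 2.97]. Speed limits (rad/s): [1.89, 1.89, 2.22, 3.14, 3.14, 3.14].

INTERFACE

Orientations are given as a unit quaternion [w, x, y, z].
In Python, from rig import env gives the robot as it stands. The module is installed in compiled form; this text tells all that it offers.
- The arm moves only by the tool send_rows, never from a script. Its argument "moves" is a list of rows, each an object of numbers: "dx", "dy", "dz": the shift along the tool's x, y, z in mm; "wx", "wy", "wz": the turn, a rotation vector about the tool's x, y, z in degrees; "gripper": the finger opening in mm, from 0 to 93. In form: [{"dx": .., "dy": .., "dz": .., "wx": .., "wy": .., "wz": .., "gripper": ..}, ...]. A call has 1 to 20 rows; each row is the pose to reach, as a shift and turn from the pose commanded when the call began, along the tool's axes at that moment; what a row does not reach only later rows make up. A row lasts 1/10 s, in which the tool goes at most 50 mm and 8.59 degrees, less where a joint would pass 70% of its speed; a pose out of reach is approached as far as the arm can. A call with a gripper value outside its range is refused whole. The fingers move at their own pace and stop on an object; "newtons" is the grip in N (left out, the last holds). Time passes only in rows, so rows that repeat a pose let the fingers close. It gives the time, the measured TCP pose, the force, the opening and the grip force at its end, in the units of the state.
- env.get_state(): the state, without advancing time (a new reading comes with each control period).
- env.get_image(name): name is "scene" or "top" or "wrist"; returns the picture (480x640x3 uint8, red, green, blue); there is no depth.
- env.camera_params(name): a dict with "vertical_fov" (degrees; the focal length in pixels is half the picture's height over the tangent of half this angle, whatever the lens; pixels are square), "cx", "cy" (the principal point, pixels), "rvec" (rotation vector, rad) and "tvec" (3), from world to camera coordinates, as OpenCV has them; the wrist camera has in their place "hand_eye" (4x4, takes a point from camera to tool coordinates, whose origin is the TCP and whose axes are the flange's). Camera axes: x right, y down, z forward; pixel columns grow to the right and rows downward; lengths in m; the calibration is good to about 2 mm. A picture is of the moment at which its call begins: read the wrist's pose just before it. camera_params takes no time and is no camera call.
- env.hand_in(): hands the job in; it is judged then, once.
The state is a dict: "time_s": time; "joint_positions": joint angles; "qvel": joint speeds; "joint_torque": joint torques, N m; "eef_pos": TCP position; "tcp_rot": TCP orientation; "ft_force": force on the tool from outside, world axes, zero at the start; "ft_torque": the same for the moment, N m; "opening": finger opening in m; "grasp_force": force on a finger pad.
Only numpy, scipy, OpenCV 4.12 (cv2) and the standard library are available. Lean on these libraries where they do the work, as an engineer would, in place of code of your own. Each camera call takes 0.05 s, during which the arm holds its last target. There are 200 camera calls.

TASK

Load the drilling jig by pushing with the fingertips alone, fingers held together. Push the wooden offcut that lies in the jig fully home into the corner, flat against both the back fence and the side fence, then push the hinged metal drill plate over and down until it lies fully shut on the fences with its lip hooked in front of the offcut. Do not take the offcut or the plate between the fingers or lift the offcut, and leave everything else on the bench where it stands.

Things in the scene. Friction and masses are not known exactly. Their poses are not given: they have to be found in the camera images.
- jig: Wooden drilling jig fixed to the bench: plywood base 180 (x) x 185 (y) x 18 mm, open at the front and right. Origin at the centre of its underside, on the bench top; x from the open front to the back fence, y to the side fence (on the left seen from the front), z up. Base top at z = 18 mm; tops of both fences at z = 40 mm.
- corner (a point): inner corner where the two fence faces meet, on the base's top: x = 55, y = 60, z = 18 mm in the jig's frame, axes as the jig's. The back fence's face runs from here along -y to y = -72 mm (fence 21 mm thick); the side fence's face runs along -x to x = -15 mm (fence 18 mm thick).
- home (a point): where the point piece (middle of the offcut's underside) is when it is fully home against both fences, its long sides along the jig's y: x = 20, y = 10, z = 18 mm in the jig's frame, axes as the jig's
- offcut: plain pale wooden offcut, 100 x 70 x 20 mm, about 90 g; origin at the centre of its underside, axes 0.05 rad off its sides (point piece has true ones). It lies flat on the jig's base, some 30 to 50 mm short of the back fence and 8 to 30 mm short of the side fence, up to 0.25 rad askew.
- piece (a point): middle of the offcut's underside (same point as its origin), axes true to its sides: x along its 100 mm length (roughly the jig's +y), y along its 70 mm width, z up
- drill_plate (a joint): angle of the hinged aluminium drill plate, rad: 0 = shut, lying on the fences; grows as it swings up and back; 1.57 = upright, limit 1.9; starts open at 1.5 to 1.85. Stiff hinge: it stays where it is left; pushing it at the tab takes 2 to 4 N. The plate is 8 mm thick, 110 mm wide (jig's y from -35 to +75 mm), reaches 107 mm from the hinge line, upper face at z = 48 mm when shut.
- hinge (a point): middle of the hinge line, which runs along the jig's y behind the back fence: x = 81, y = 20, z = 44 mm in the jig's frame (mid-thickness of the plate), axes as the jig's
- tab (a point): middle of the upper face of the plate's finger tab, 122 mm from the hinge line; moves with the plate. Tab 40 mm wide, 8 mm thick, its end 133 mm from the hinge line. This upper face looks away from the offcut when the plate stands open and is the side to push. Two 25 mm wide drill bushings, 3 mm proud, sit on it 71 mm from the hinge line, 28 mm either side of the middle.
- lip (a point): middle of the lower edge of the lip under the plate's front edge; moves with the plate. The lip is 8 mm thick (99 to 107 mm from the hinge line), as wide as the plate, and reaches 12 mm below the plate's underside. Shut, it stands 3 mm in front of an offcut that is home; if the offcut is not home the lip lands on top of it and the plate cannot shut.
- cup_5: Bystander: small turned wooden cup, 52 mm wide, 50 mm tall, standing near the front of the jig; origin at the centre of its underside
- cup_4: Bystander: small turned wooden cup, 53 mm wide, 60 mm tall, standing behind the jig; origin at the centre of its underside
- cup_3: Bystander: small turned wooden cup with a felt inlay, 52 mm wide, 46 mm tall, behind the jig; origin at the centre of its underside
- sanding_block: Bystander: cork sanding block wrapped in grit paper, 112 x 123 x 35 mm, right of the lidded box; origin at the centre of its underside
- masking_roll: Bystander: roll of masking tape lying flat, 96 mm wide, 25 mm tall, at the front right of the bench; origin at the centre of its underside
- punch_green: Bystander: arch punch standing upright on its ring, 34 x 38 x 135 mm, right of the lidded box; origin at the centre of its underside
- nail_tin: Bystander: round tin, 75 mm wide, 58 mm tall, right of the bench vice; origin at the centre of its underside

How it is judged:
By the outcome, as a careful person would: the job done as asked, in the order asked, and still so for the second after the job is handed in, with the robot touching nothing.
It also fails if it takes over 51 s, if anything falls off the work surface, if the arm or the gripper's body presses on something with over 40 N, if the wrist force passes 120 N, or if a joint passes its speed limit or range.

## Working session

There is one attempt and no reset: what is moved stays moved. The work goes in short steps, Python scripts to look and compute and a tool call to move; the robot and the scene stay as the last step left them, time stands still between calls to the robot, and variables do not carry over. Pictures are saved under pics/ and viewed, at most 10 in all, crops included, and the job is handed in when it is done.

Besides the shell and the picture viewer there is one more tool, called after "Emit:" in YAML: its name, and indented under it one key for each argument. send_rows: Moves the arm, as the interface text tells. Its arguments: {"type":"object","properties":{"moves":{"type":"array","items":{"type":"object","properties":{"dx":{"type":"number"},"dy":{"type":"number"},"dz":{"type":"number"},"wx":{"type":"number"},"wy":{"type":"number"},"wz":{"type":"number"},"gripper":{"type":"number"}}}},"newtons":{"type":"number"}},"required":["moves"]}

```bash
mkdir -p pics
cat > h.py <<'E'
import numpy as np,cv2
from rig import env
from scipy.spatial.transform import Rotation as R
def cam(n,s=None):
    p=env.camera_params(n);f=240/np.tan(np.radians(p["vertical_fov"])/2)
    K=np.array([[f,0,p["cx"]],[0,f,p["cy"]],[0,0,1.]])
    if "rvec" in p:
        Rm=cv2.Rodrigues(np.array(p["rvec"],float))[0];t=np.array(p["tvec"],float).ravel()
    else:
        s=s or env.get_state();q=s["tcp_rot"];T=np.eye(4);T[:3,:3]=R.from_quat([q[1],q[2],q[3],q[0]]).as_matrix();T[:3,3]=s["eef_pos"]
        M=np.linalg.inv(T@np.array(p["hand_eye"]));Rm=M[:3,:3];t=M[:3,3]
    return K,Rm,t
def ray(c,px,z):
    K,Rm,t=c;d=Rm.T@np.linalg.inv(K)@np.array([px[0],px[1],1.]);o=-Rm.T@t
    return o+d*(z-o[2])/d[2]
def proj(c,P):
    K,Rm,t=c;v=K@(Rm@np.asarray(P,float)+t);return v[:2]/v[2]
def save(n,f):
    im=env.get_image(n);cv2.imwrite("pics/"+f,im[:,:,::-1]);return im
E
python3 - <<'E'
from h import *
save("scene","s0.png");save("top","t0.png")
for n in("scene","top"):
    c=cam(n);print(n,-c[1].T@c[2],c[0][0,0])
s=env.get_state();print(s["time_s"],s["eef_pos"],s["tcp_rot"],s["ft_force"])
print(np.round(env.camera_params("wrist")["hand_eye"],3))
E
```

```text
scene [-0.16947848  1.2916728   0.92490373] 573.4547928222934
top [0.26327865 0.24398567 1.11508196] 516.317879645221
0.1 [0.16746142 0.65368107 0.19749402] [-9.82842944e-05  1.25076256e-01  9.92146994e-01 -5.12093290e-04] [-0.68463163 -0.97122897  0.82693288]
[[ 0.001 -0.959 -0.283  0.08 ]
 [ 1.     0.001  0.     0.001]
 [ 0.    -0.283  0.959 -0.187]
 [ 0.     0.     0.     1.   ]]
```

View pics/s0.png

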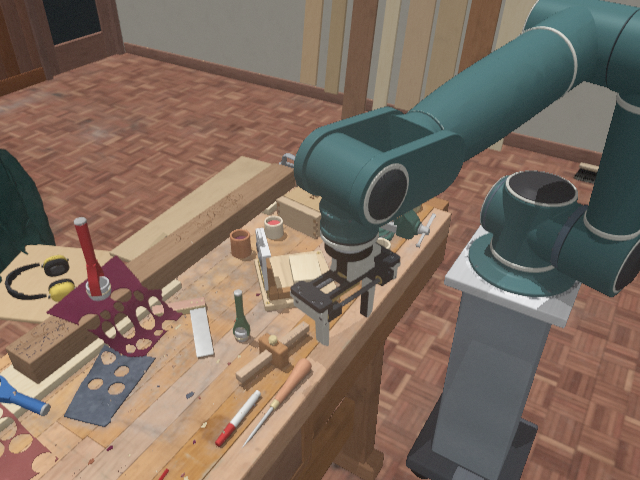

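View pics/t0.png

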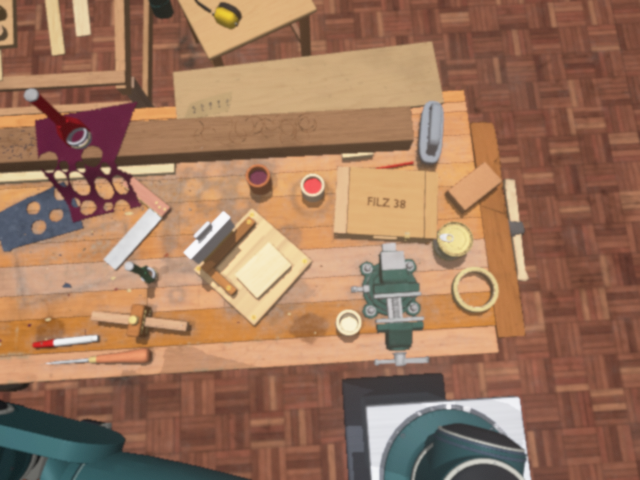

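The top view shows the jig at about (252,265) with its back fence on the upper-left edge, the side fence lower-left, the plate upright at (210,235) and the offcut at (264,270). Robot +x is up in the image and +y is left. I'll zoom in.

Run:
```python
from h import *
im=cv2.imread("pics/t0.png")
cv2.imwrite("pics/t0c.png",cv2.resize(im[200:335,170:350],None,fx=4.4,fy=4.4,interpolation=cv2.INTER_CUBIC))
hsv=cv2.cvtColor(im,cv2.COLOR_BGR2HSV)
for p in[(264,270),(280,255),(290,262),(250,300),(310,300),(255,225)]:print(p,hsv[p[1],p[0]])
```

```text
(264, 270) [ 22  58 246]
(280, 255) [ 22  60 244]
(290, 262) [ 18  85 228]
(250, 300) [ 19  84 237]
(310, 300) [ 13 109 217]
(255, 225) [ 15  99 160]
```

View pics/t0c.png

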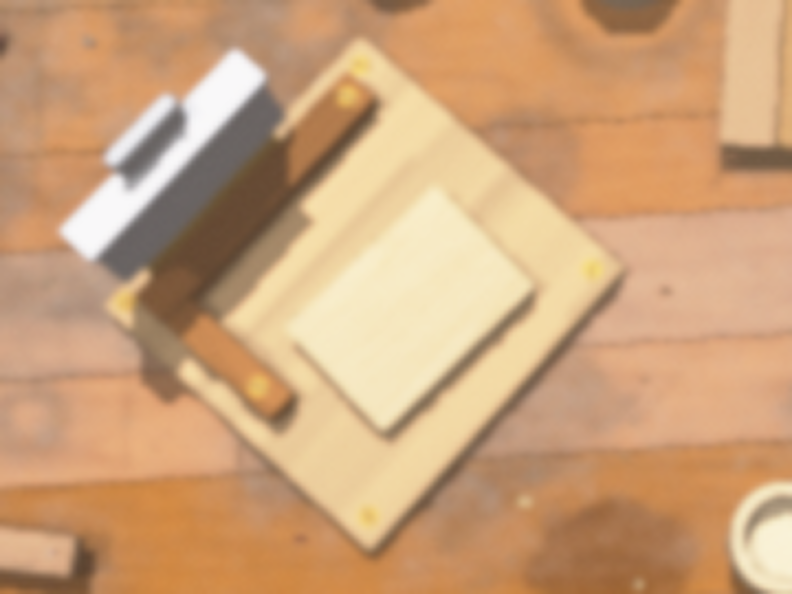

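The crop shows the base-top corners at (360,40), (622,270), (375,550), (108,305) and the offcut-top corners at (437,187), (535,287), (385,435), (290,328). I'll turn those into poses.

```bash
cat > jig.py <<'E'
from h import *
def fit(L,W):
    L=np.array(L);W=np.array(W);l=L-L.mean(0);w=W-W.mean(0)
    a=np.arctan2((l[:,0]*w[:,1]-l[:,1]*w[:,0]).sum(),(l*w).sum())
    r=np.array([[np.cos(a),-np.sin(a)],[np.sin(a),np.cos(a)]]);t=W.mean(0)-r@L.mean(0)
    return a,r,t,np.linalg.norm((r@L.T).T+t-W,axis=1)
E
python3 - <<'E'
from jig import *
c=cam("top")
up=lambda u,z:ray(c,(170+(u[0]+.5)/4.4-.5,200+(u[1]+.5)/4.4-.5),z)[:2]
W=[up(u,.018) for u in[(360,40),(108,305),(375,550),(622,270)]]
a,r,t,e=fit([(.09,-.0925),(.09,.0925),(-.09,.0925),(-.09,-.0925)],W)
print("jig yaw",a,np.degrees(a),"t",t,"res mm",e*1e3)
O=[up(u,.038) for u in[(437,187),(535,287),(385,435),(290,328)]]
J=[r.T@(o-t)*1e3 for o in O];print("offcut corners in jig mm",np.round(J,1),np.mean(J,0))
a2,_,_,e2=fit([(-50,35),(-50,-35),(50,-35),(50,35)],J);print("offcut x yaw in jig",a2-np.pi/2,e2)
np.savez("jig.npz",a=a,t=t)
# plate top edge
for u in[(237,48),(62,232),(268,77),(97,262)]:
  for z in(.14,.15,.16):print(u,z,np.round(r.T@(up(u,z)-t)*1e3,1))
s=env.get_state();q=s["tcp_rot"];print(R.from_quat([q[1],q[2],q[3],q[0]]).as_matrix().round(3))
for P in[(.33,.6,0)]:pass
for n,p in dict(cup5=(348,322),cup4=(258,178),cup3=(312,185),green=(148,272)).items():print(n,r.T@(ray(c,p,.05)[:2]-t)*1e3)
E
```

```text
jig yaw 0.7873879112487818 45.114004154176634 t [0.4559143  0.38037591] res mm [3.07027378 3.18568942 2.79425665 3.83720247]
offcut corners in jig mm [[  3.9 -58.2]
 [-64.7 -53.2]
 [-58.9  46.4]
 [ 10.   39. ]] [-27.41702036  -6.48558694]
offcut x yaw in jig -0.030674518868218925 [67.91809609 70.81854652 68.13834332 71.06240526]
(237, 48) 0.14 [ 91.2 -36.6]
(237, 48) 0.15 [ 87.9 -35.8]
(237, 48) 0.16 [ 84.5 -35. ]
(62, 232) 0.14 [90.9 74.2]
(62, 232) 0.15 [87.6 73.9]
(62, 232) 0.16 [84.3 73.5]
(268, 77) 0.14 [ 71.6 -36. ]
(268, 77) 0.15 [ 68.5 -35.3]
(268, 77) 0.16 [ 65.4 -34.5]
(97, 262) 0.14 [70.1 73.6]
(97, 262) 0.15 [67.  73.3]
(97, 262) 0.16 [63.9 72.9]
[[-0.969  0.248 -0.   ]
 [ 0.248  0.969 -0.001]
 [ 0.    -0.001 -1.   ]]
cup5 [-232.56350929  -41.078268  ]
cup4 [ 115.45628206 -146.07770506]
cup3 [  16.95112851 -211.58372464]
green [147.23333612 156.21721643]
```

```bash
cat > mv.py <<'E'
from jig import *
import sys
d=np.load("jig.npz");a=float(d["a"]);t=d["t"]
J=R.from_euler("z",a);G=J*R.from_matrix(np.diag([-1,1,-1.]))
s=env.get_state();q=s["tcp_rot"];T=R.from_quat([q[1],q[2],q[3],q[0]]);p=np.array(s["eef_pos"])
pj=J.inv().apply(p-[*t,0])*1e3
print("t",s["time_s"],"jig pos",pj.round(1),"F jig",J.inv().apply(s["ft_force"]).round(1),"open",s["opening"],"turn",np.degrees((T.inv()*G).as_rotvec()).round(2))
for g in sys.argv[1:]:
    g=np.array(eval(g),float);w=J.apply(g/1e3)+[*t,0]
    print(g,"->dxyz",(T.inv().apply(w-p)*1e3).round(1))
E
python3 mv.py "(-90,-6,200)"
```

```text
t 0.1 jig pos [ -9.9 397.2 197.5] F jig [-1.2 -0.2  0.8] open 0.09272808823753606 turn [-5.000e-02 -3.000e-02 -5.948e+01]
[-90.  -6. 200.] ->dxyz [-306.7 -273.7   -2.2]
```

Emit:
send_rows:
  moves:
    - {"dx": -35, "dy": -30, "dz": -2, "wz": -7, "gripper": 0}
    - {"dx": -70, "dy": -61, "dz": -2, "wz": -14, "gripper": 0}
    - {"dx": -105, "dy": -92, "dz": -2, "wz": -21, "gripper": 0}
    - {"dx": -140, "dy": -123, "dz": -2, "wz": -28, "gripper": 0}
    - {"dx": -175, "dy": -154, "dz": -2, "wz": -35, "gripper": 0}
    - {"dx": -210, "dy": -185, "dz": -2, "wz": -42, "gripper": 0}
    - {"dx": -245, "dy": -216, "dz": -2, "wz": -49, "gripper": 0}
    - {"dx": -280, "dy": -247, "dz": -2, "wz": -56, "gripper": 0}
    - {"dx": -307, "dy": -274, "dz": -2, "wz": -59.5, "gripper": 0}
    - {"dx": -307, "dy": -274, "dz": -2, "wz": -59.5, "gripper": 0}
    - {"dx": -307, "dy": -274, "dz": -2, "wz": -59.5, "gripper": 0}
    - {"dx": -307, "dy": -274, "dz": -2, "wz": -59.5, "gripper": 0}
    - {"dx": -307, "dy": -274, "dz": -2, "wz": -59.5, "gripper": 0}

```text
$.moves[0]: bad value
```

```bash
python3 mv.py "(-90,-6,26)"; python3 -c "
from h import *
save('wrist','w1.png')"
```

```text
t 0.1 jig pos [ -9.9 397.2 197.5] F jig [-1.2 -0.2  0.8] open 0.09272808823753606 turn [-5.000e-02 -3.000e-02 -5.948e+01]
[-90.  -6.  26.] ->dxyz [-306.7 -273.6  171.8]
```

View pics/w1.png

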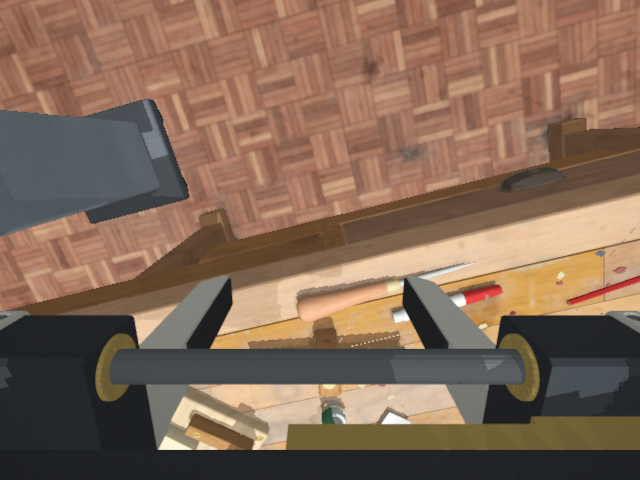

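The call was refused, probably because the rows left out wx and wy, so the arm hasn't moved. The picture just shows the fingers open at the start pose. I'll resend with full rows.

Emit:
send_rows:
  moves:
    - {"dx": -35, "dy": -30, "dz": -2, "wx": 0, "wy": 0, "wz": -7, "gripper": 0}
    - {"dx": -70, "dy": -61, "dz": -2, "wx": 0, "wy": 0, "wz": -14, "gripper": 0}
    - {"dx": -105, "dy": -92, "dz": -2, "wx": 0, "wy": 0, "wz": -21, "gripper": 0}
    - {"dx": -140, "dy": -123, "dz": -2, "wx": 0, "wy": 0, "wz": -28, "gripper": 0}
    - {"dx": -175, "dy": -154, "dz": -2, "wx": 0, "wy": 0, "wz": -35, "gripper": 0}
    - {"dx": -210, "dy": -185, "dz": -2, "wx": 0, "wy": 0, "wz": -42, "gripper": 0}
    - {"dx": -245, "dy": -216, "dz": -2, "wx": 0, "wy": 0, "wz": -49, "gripper": 0}
    - {"dx": -280, "dy": -247, "dz": -2, "wx": 0, "wy": 0, "wz": -56, "gripper": 0}
    - {"dx": -307, "dy": -274, "dz": -2, "wx": 0, "wy": 0, "wz": -59.5, "gripper": 0}
    - {"dx": -307, "dy": -274, "dz": -2, "wx": 0, "wy": 0, "wz": -59.5, "gripper": 0}
    - {"dx": -307, "dy": -274, "dz": -2, "wx": 0, "wy": 0, "wz": -59.5, "gripper": 0}
    - {"dx": -307, "dy": -274, "dz": -2, "wx": 0, "wy": 0, "wz": -59.5, "gripper": 0}

```text
time_s: 1.35
eef_pos: [0.3965, 0.3129, 0.2]
tcp_rot: [-0.0, -0.384, 0.923, 0.0]
ft_force: [0.2, 0.2, 0.2]
opening: 0.0026
grasp_force: 0.0
```

```bash
python3 mv.py "(-90,-6,26)"; python3 -c "
from h import *
save('wrist','w2.png')"
```

```text
t 1.35 jig pos [-89.7  -5.6 200. ] F jig [0.3 0.  0.2] open 0.0025909626773837568 turn [ 0.01 -0.01  0.01]
[-90.  -6.  26.] ->dxyz [  0.2  -0.5 174. ]
```

View pics/w2.png

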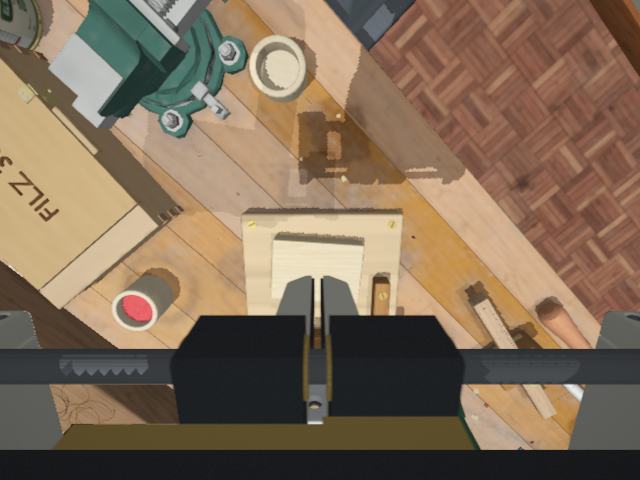

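Wrist view from above: base front edge from (243,212) to (403,212), offcut front corners at (275,236) and (363,240), and side fence front end around (381,277). I'll check these against the jig frame.

Run:
```python
from jig import *
d=np.load("jig.npz");a=float(d["a"]);t=d["t"];J=R.from_euler("z",a)
im=cv2.imread("pics/w2.png");hsv=cv2.cvtColor(im,cv2.COLOR_BGR2HSV)
print("col320",[(v,tuple(map(int,hsv[v,320]))) for v in range(204,248,2)])
c=cam("wrist")
f=lambda p,z:(J.inv().apply(ray(c,p,z)-[*t,0])*1e3).round(1)[:2]
for p,z in[((243,214),.018),((403,214),.018),((275,236),.038),((363,240),.038),((373,277),.04),((389,277),.04)]:print(p,f(p,z))
```

```text
col320 [(204, (14, 72, 167)), (206, (14, 73, 167)), (208, (14, 76, 155)), (210, (14, 83, 98)), (212, (18, 85, 99)), (214, (18, 79, 159)), (216, (18, 71, 206)), (218, (18, 65, 223)), (220, (18, 63, 230)), (222, (19, 63, 231)), (224, (19, 64, 231)), (226, (19, 64, 231)), (228, (19, 64, 231)), (230, (19, 64, 232)), (232, (19, 66, 229)), (234, (19, 73, 191)), (236, (18, 78, 150)), (238, (20, 72, 114)), (240, (21, 67, 115)), (242, (21, 59, 150)), (244, (21, 48, 235)), (246, (22, 44, 237))]
(243, 214) [-87.9 -87.5]
(403, 214) [-88.2  93.2]
(275, 236) [-67.9 -49.6]
(363, 240) [-63.5  46.4]
(373, 277) [-20.7  59.1]
(389, 277) [-20.7  77.1]
```

Emit:
send_rows:
  moves:
    - {"dx": 0, "dy": 0, "dz": 45, "wx": 0, "wy": 0, "wz": 0, "gripper": 0}
    - {"dx": 0, "dy": 0, "dz": 90, "wx": 0, "wy": 0, "wz": 0, "gripper": 0}
    - {"dx": 0, "dy": 0, "dz": 130, "wx": 0, "wy": 0, "wz": 0, "gripper": 0}
    - {"dx": 0, "dy": 0, "dz": 160, "wx": 0, "wy": 0, "wz": 0, "gripper": 0}
    - {"dx": 0, "dy": 0, "dz": 174, "wx": 0, "wy": 0, "wz": 0, "gripper": 0}
    - {"dx": -5, "dy": 0, "dz": 174, "wx": 0, "wy": 0, "wz": 0, "gripper": 0}
    - {"dx": -10, "dy": 0, "dz": 174, "wx": 0, "wy": 0, "wz": 0, "gripper": 0}
    - {"dx": -15, "dy": 0, "dz": 174, "wx": 0, "wy": 0, "wz": 0, "gripper": 0}
    - {"dx": -20, "dy": 0, "dz": 174, "wx": 0, "wy": 0, "wz": 0, "gripper": 0}
    - {"dx": -25, "dy": 0, "dz": 174, "wx": 0, "wy": 0, "wz": 0, "gripper": 0}
    - {"dx": -30, "dy": 0, "dz": 174, "wx": 0, "wy": 0, "wz": 0, "gripper": 0}
    - {"dx": -35, "dy": 0, "dz": 174, "wx": 0, "wy": 0, "wz": 0, "gripper": 0}
    - {"dx": -40, "dy": 0, "dz": 174, "wx": 0, "wy": 0, "wz": 0, "gripper": 0}
    - {"dx": -45, "dy": 0, "dz": 174, "wx": 0, "wy": 0, "wz": 0, "gripper": 0}
    - {"dx": -50, "dy": 0, "dz": 174, "wx": 0, "wy": 0, "wz": 0, "gripper": 0}
    - {"dx": -55, "dy": 0, "dz": 174, "wx": 0, "wy": 0, "wz": 0, "gripper": 0}
    - {"dx": -59, "dy": 0, "dz": 174, "wx": 0, "wy": 0, "wz": 0, "gripper": 0}
    - {"dx": -62, "dy": 0, "dz": 174, "wx": 0, "wy": 0, "wz": 0, "gripper": 0}
    - {"dx": -64, "dy": 0, "dz": 174, "wx": 0, "wy": 0, "wz": 0, "gripper": 0}
    - {"dx": -65, "dy": 0, "dz": 174, "wx": 0, "wy": 0, "wz": 0, "gripper": 0}

```text
time_s: 3.4
eef_pos: [0.4429, 0.3584, 0.0261]
tcp_rot: [-0.0, -0.384, 0.923, -0.0]
ft_force: [0.0, 0.0, -0.9]
opening: 0.0005
grasp_force: 0.0
```

```bash
python3 mv.py
```

```text
t 3.4 jig pos [-24.8  -6.2  26.1] F jig [ 0.   0.  -0.9] open 0.00046945749877055096 turn [ 0.   -0.    0.02]
```

Emit:
send_rows:
  moves:
    - {"dx": -1, "dy": 0, "dz": 0, "wx": 0, "wy": 0, "wz": 0, "gripper": 0}
    - {"dx": -2, "dy": 0, "dz": 0, "wx": 0, "wy": 0, "wz": 0, "gripper": 0}
    - {"dx": -3, "dy": 0, "dz": 0, "wx": 0, "wy": 0, "wz": 0, "gripper": 0}
    - {"dx": -4, "dy": 0, "dz": 0, "wx": 0, "wy": 0, "wz": 0, "gripper": 0}

```text
time_s: 3.8
eef_pos: [0.4456, 0.3612, 0.0262]
tcp_rot: [0.0, -0.384, 0.923, -0.0]
ft_force: [-0.2, 0.1, -0.0]
opening: 0.0003
grasp_force: 0.0
```

```bash
python3 mv.py
```

```text
t 3.8 jig pos [-20.8  -6.3  26.2] F jig [-0.   0.2 -0. ] open 0.00027436847367505967 turn [-0.    0.    0.02]
```

Emit:
send_rows:
  moves:
    - {"dx": -1, "dy": 0, "dz": 0, "wx": 0, "wy": 0, "wz": 0, "gripper": 0}
    - {"dx": -2, "dy": 0, "dz": 0, "wx": 0, "wy": 0, "wz": 0, "gripper": 0}
    - {"dx": -3, "dy": 0, "dz": 0, "wx": 0, "wy": 0, "wz": 0, "gripper": 0}

```text
time_s: 4.1
eef_pos: [0.4478, 0.3634, 0.0261]
tcp_rot: [0.0, -0.384, 0.923, -0.0]
ft_force: [0.3, -0.5, -0.3]
opening: 0.0006
grasp_force: 0.0
```

```bash
python3 mv.py; python3 -c "
from h import *
im=save('wrist','w3.png')
cv2.imwrite('pics/w3c.png',cv2.resize(im[180:340,200:420,::-1],None,fx=3.6,fy=3.6))"
```

```text
t 4.1 jig pos [-17.8  -6.3  26.1] F jig [-0.1 -0.5 -0.3] open 0.0005700777083822064 turn [-0.   -0.    0.02]
```

View pics/w3.png

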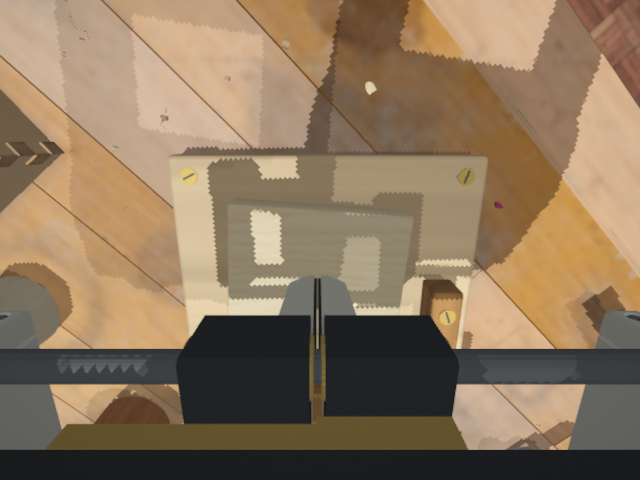

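Run:
```python
from jig import *
d=np.load("jig.npz");a=float(d["a"]);t=d["t"];J=R.from_euler("z",a)
s=env.get_state();c=cam("wrist",s)
f=lambda p,z:(J.inv().apply(ray(c,p,z)-[*t,0])*1e3).round(1)[:2]
print("tcp px",proj(c,s["eef_pos"]))
for p,z in[((172,156),.018),((487,157),.018),((229,202),.038),((413,215),.038),((404,306),.038),((423,280),.04),((462,282),.04)]:print(p,z,f(p,z))
im=cv2.imread("pics/w3.png");print("cols",[(v,im[v,300].tolist()) for v in range(196,300,6)])
```

```text
tcp px [314.79526751 275.54124938]
(172, 156) 0.018 [-87.5 -87.5]
(487, 157) 0.018 [-87.2  91.8]
(229, 202) 0.038 [-64.7 -51.7]
(413, 215) 0.038 [-57.8  46.6]
(404, 306) 0.038 [-3.6 45.8]
(423, 280) 0.04 [-20.9  54.7]
(462, 282) 0.04 [-19.7  76.8]
cols [(196, [88, 113, 130]), (202, [87, 110, 123]), (208, [99, 120, 130]), (214, [110, 133, 144]), (220, [113, 136, 145]), (226, [108, 132, 143]), (232, [104, 129, 141]), (238, [111, 134, 144]), (244, [108, 132, 143]), (250, [109, 132, 143]), (256, [111, 134, 143]), (262, [106, 131, 142]), (268, [107, 131, 141]), (274, [104, 128, 140]), (280, [108, 115, 114]), (286, [109, 115, 114]), (292, [109, 116, 115]), (298, [109, 115, 115])]
```

View pics/w3c.png

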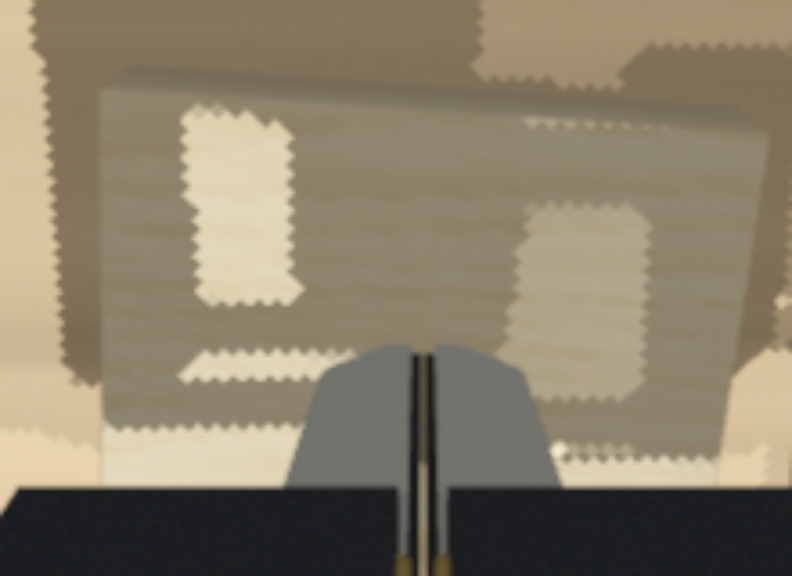

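The offcut hasn't moved. Its front edge is still at about x = -61 and the fingertips have passed over it without touching, so the reported height must read low by around 10 mm. I'll back off in front of it and feel for the base to calibrate z.

Emit:
send_rows:
  moves:
    - {"dx": 20, "dy": 0, "dz": 0, "wx": 0, "wy": 0, "wz": 0, "gripper": 0}
    - {"dx": 40, "dy": 0, "dz": 0, "wx": 0, "wy": 0, "wz": 0, "gripper": 0}
    - {"dx": 60, "dy": 0, "dz": 0, "wx": 0, "wy": 0, "wz": 0, "gripper": 0}
    - {"dx": 64, "dy": 0, "dz": 2, "wx": 0, "wy": 0, "wz": 0, "gripper": 0}
    - {"dx": 64, "dy": 0, "dz": 4, "wx": 0, "wy": 0, "wz": 0, "gripper": 0}
    - {"dx": 64, "dy": 0, "dz": 6, "wx": 0, "wy": 0, "wz": 0, "gripper": 0}
    - {"dx": 64, "dy": 0, "dz": 7, "wx": 0, "wy": 0, "wz": 0, "gripper": 0}

```text
time_s: 4.85
eef_pos: [0.4029, 0.3183, 0.0188]
tcp_rot: [-0.0, -0.384, 0.923, -0.0]
ft_force: [0.2, -0.4, -0.4]
opening: 0.0004
grasp_force: 0.0
```

```bash
python3 mv.py
python3 - <<'E'
from h import *
s=env.get_state();im=save("top","t1.png")
c=cam("top");print("tcp in top",proj(c,s["eef_pos"]))
im=save("scene","s1.png");p=proj(cam("scene"),s["eef_pos"]);print("tcp in scene",p)
x,y=int(p[0]),int(p[1]);cr=im[y-60:y+60,x-80:x+80,::-1]
cv2.imwrite("pics/s1c.png",cv2.resize(cr,None,fx=5,fy=5,interpolation=cv2.INTER_CUBIC))
E
```

```text
t 4.85 jig pos [-81.4  -6.3  18.8] F jig [-0.1 -0.4 -0.4] open 0.0004298589892766921 turn [ 0.   -0.01  0.02]
tcp in top [282.78000884 287.78131704]
tcp in scene [325.53875377 268.92299224]
```

View pics/s1c.png

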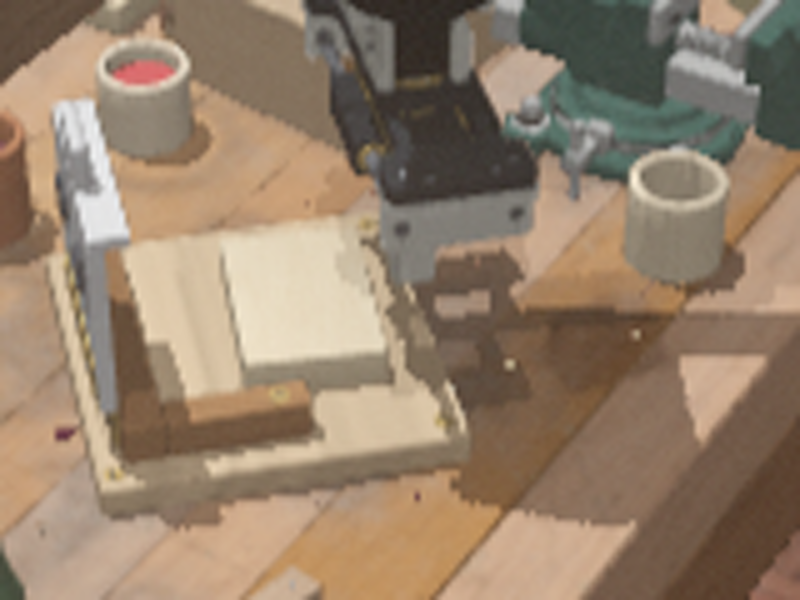

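In the scene view the fingertips are at crop (410,282), about 4 px above where the reported TCP projects (400,300). The tip really is about 10 mm higher than reported. I'll keep feeling downward in small steps.

Emit:
send_rows:
  moves:
    - {"dx": 0, "dy": 0, "dz": 2, "wx": 0, "wy": 0, "wz": 0, "gripper": 0}
    - {"dx": 0, "dy": 0, "dz": 4, "wx": 0, "wy": 0, "wz": 0, "gripper": 0}
    - {"dx": 0, "dy": 0, "dz": 5, "wx": 0, "wy": 0, "wz": 0, "gripper": 0}

```text
time_s: 5.25
eef_pos: [0.4025, 0.3179, 0.0138]
tcp_rot: [-0.0, -0.384, 0.923, -0.0]
ft_force: [-0.1, 0.6, 0.1]
opening: 0.0003
grasp_force: 0.0
```

Emit:
send_rows:
  moves:
    - {"dx": 0, "dy": 0, "dz": 1, "wx": 0, "wy": 0, "wz": 0, "gripper": 0}
    - {"dx": 0, "dy": 0, "dz": 2, "wx": 0, "wy": 0, "wz": 0, "gripper": 0}

```text
time_s: 5.45
eef_pos: [0.4026, 0.3179, 0.0121]
tcp_rot: [-0.0, -0.384, 0.923, -0.0]
ft_force: [0.1, 0.5, -0.2]
opening: 0.0004
grasp_force: 0.0
```

Emit:
send_rows:
  moves:
    - {"dx": 0, "dy": 0, "dz": 1, "wx": 0, "wy": 0, "wz": 0, "gripper": 0}

```text
time_s: 5.55
eef_pos: [0.4026, 0.3179, 0.0111]
tcp_rot: [0.0, -0.384, 0.923, -0.0]
ft_force: [0.1, 0.1, 0.5]
opening: 0.0006
grasp_force: 0.0
```

Emit:
send_rows:
  moves:
    - {"dx": 0, "dy": 0, "dz": 1, "wx": 0, "wy": 0, "wz": 0, "gripper": 0}

```text
time_s: 5.65
eef_pos: [0.4026, 0.3179, 0.0101]
tcp_rot: [0.0, -0.384, 0.923, 0.0]
ft_force: [0.8, -0.3, 0.1]
opening: 0.0003
grasp_force: 0.0
```

Emit:
send_rows:
  moves:
    - {"dx": 0, "dy": 0, "dz": 1, "wx": 0, "wy": 0, "wz": 0, "gripper": 0}

```text
time_s: 5.75
eef_pos: [0.4026, 0.3179, 0.0091]
tcp_rot: [0.0, -0.384, 0.923, 0.0]
ft_force: [-0.3, 0.7, 0.4]
opening: 0.0005
grasp_force: 0.0
```

Emit:
send_rows:
  moves:
    - {"dx": 0, "dy": 0, "dz": 1, "wx": 0, "wy": 0, "wz": 0, "gripper": 0}

```text
time_s: 5.85
eef_pos: [0.4026, 0.318, 0.0081]
tcp_rot: [0.0, -0.384, 0.923, 0.0]
ft_force: [-0.1, -0.4, 0.7]
opening: 0.0006
grasp_force: 0.0
```

Emit:
send_rows:
  moves:
    - {"dx": 0, "dy": 0, "dz": 1, "wx": 0, "wy": 0, "wz": 0, "gripper": 0}

```text
time_s: 5.95
eef_pos: [0.4026, 0.3179, 0.0071]
tcp_rot: [-0.0, -0.384, 0.923, 0.0]
ft_force: [0.4, -0.2, 0.8]
opening: 0.0003
grasp_force: 0.0
```

Emit:
send_rows:
  moves:
    - {"dx": 0, "dy": 0, "dz": 1, "wx": 0, "wy": 0, "wz": 0, "gripper": 0}

```text
time_s: 6.05
eef_pos: [0.4026, 0.3179, 0.0061]
tcp_rot: [-0.0, -0.384, 0.923, 0.0]
ft_force: [-0.6, -0.4, -0.4]
opening: 0.0003
grasp_force: 0.0
```

Emit:
send_rows:
  moves:
    - {"dx": 0, "dy": 0, "dz": 1, "wx": 0, "wy": 0, "wz": 0, "gripper": 0}

```text
time_s: 6.15
eef_pos: [0.4026, 0.3179, 0.005]
tcp_rot: [-0.0, -0.384, 0.923, -0.0]
ft_force: [-0.3, -0.4, 0.2]
opening: 0.0003
grasp_force: 0.0
```

Emit:
send_rows:
  moves:
    - {"dx": 0, "dy": 0, "dz": 1, "wx": 0, "wy": 0, "wz": 0, "gripper": 0}

```text
time_s: 6.25
eef_pos: [0.4026, 0.3179, 0.0041]
tcp_rot: [-0.0, -0.384, 0.923, -0.0]
ft_force: [0.2, -0.0, 0.0]
opening: 0.0007
grasp_force: 0.0
```

Run:
```python
from h import *
s=env.get_state();print(s["time_s"],s["eef_pos"],s["ft_force"])
im=save("scene","s2.png")
x,y=326,269;cr=im[y-45:y+15,x-30:x+50,::-1]
cv2.imwrite("pics/s2c.png",cv2.resize(cr,None,fx=9,fy=9,interpolation=cv2.INTER_CUBIC))
print(proj(cam("scene"),s["eef_pos"])-[x-30,y-45])
```

```text
6.25 [0.40256038 0.31792149 0.00406155] [ 0.17595967 -0.00316406  0.01136293]
[29.65500252 49.45197022]
```

View pics/s2c.png

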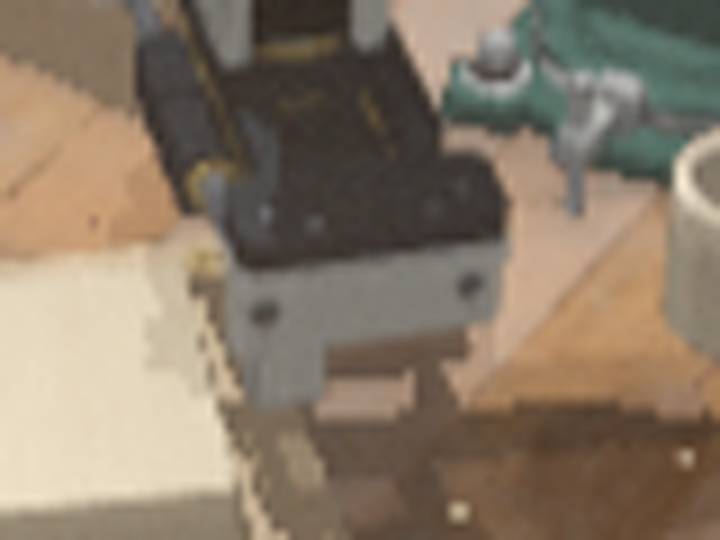

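The tip is at crop (285,405), still about 4.5 px above the reported TCP, which again means roughly 12 mm of real clearance. I'll keep feeling downward.

Emit:
send_rows:
  moves:
    - {"dx": 0, "dy": 0, "dz": 1, "wx": 0, "wy": 0, "wz": 0, "gripper": 0}

```text
time_s: 6.4
eef_pos: [0.4026, 0.318, 0.0031]
tcp_rot: [0.0, -0.384, 0.923, 0.0]
ft_force: [-0.1, 0.4, 0.0]
opening: 0.0008
grasp_force: 0.0
```

Emit:
send_rows:
  moves:
    - {"dx": 0, "dy": 0, "dz": 1, "wx": 0, "wy": 0, "wz": 0, "gripper": 0}

```text
time_s: 6.5
eef_pos: [0.4026, 0.318, 0.0021]
tcp_rot: [0.0, -0.384, 0.923, -0.0]
ft_force: [-0.0, -0.4, 0.4]
opening: -0.0001
grasp_force: 0.0
```

Emit:
send_rows:
  moves:
    - {"dx": 0, "dy": 0, "dz": 1, "wx": 0, "wy": 0, "wz": 0, "gripper": 0}

```text
time_s: 6.6
eef_pos: [0.4026, 0.3179, 0.001]
tcp_rot: [-0.0, -0.384, 0.923, -0.0]
ft_force: [-0.5, 0.4, -0.7]
opening: 0.0004
grasp_force: 0.0
```

Emit:
send_rows:
  moves:
    - {"dx": 0, "dy": 0, "dz": 1, "wx": 0, "wy": 0, "wz": 0, "gripper": 0}

```text
time_s: 6.7
eef_pos: [0.4026, 0.3179, 0.0]
tcp_rot: [0.0, -0.384, 0.923, -0.0]
ft_force: [0.4, -0.4, 0.8]
opening: 0.0007
grasp_force: 0.0
```

Emit:
send_rows:
  moves:
    - {"dx": 0, "dy": 0, "dz": 1, "wx": 0, "wy": 0, "wz": 0, "gripper": 0}

```text
time_s: 6.8
eef_pos: [0.4025, 0.3179, -0.001]
tcp_rot: [-0.0, -0.384, 0.923, -0.0]
ft_force: [-0.0, -0.2, 0.2]
opening: 0.0006
grasp_force: 0.0
```

Emit:
send_rows:
  moves:
    - {"dx": 0, "dy": 0, "dz": 1, "wx": 0, "wy": 0, "wz": 0, "gripper": 0}

```text
time_s: 6.9
eef_pos: [0.4026, 0.3179, -0.0019]
tcp_rot: [-0.0, -0.384, 0.923, 0.0]
ft_force: [-0.8, 0.6, -0.4]
opening: 0.0002
grasp_force: 0.0
```

Run:
```python
from h import *
s=env.get_state();c=cam("scene")
print(s["eef_pos"],s["ft_force"])
# finger tip bottom: grey columns in scene near predicted TCP
im=env.get_image("scene").astype(int);p=proj(c,s["eef_pos"]);print(p)
for dz in(10,20,30):print(dz,proj(c,np.array(s["eef_pos"])+[0,0,dz/1e3]))
for u in(326,328,330):print(u,[(v,im[v,u].tolist()) for v in range(262,282)])
```

```text
[ 0.40255479  0.31794194 -0.00193899] [-0.80346485  0.63747371 -0.39117734]
[325.61608876 275.29337248]
10 [325.67722351 272.22827309]
20 [325.73884203 269.13891866]
30 [325.80095009 266.02502013]
326 [(262, [123, 119, 112]), (263, [130, 126, 118]), (264, [131, 126, 119]), (265, [129, 125, 118]), (266, [132, 129, 121]), (267, [134, 130, 123]), (268, [133, 129, 123]), (269, [134, 130, 123]), (270, [127, 123, 116]), (271, [122, 110, 96]), (272, [122, 104, 85]), (273, [124, 108, 88]), (274, [125, 107, 87]), (275, [127, 110, 91]), (276, [123, 108, 87]), (277, [122, 106, 84]), (278, [120, 103, 83]), (279, [123, 106, 86]), (280, [124, 106, 87]), (281, [123, 107, 88])]
328 [(262, [131, 128, 122]), (263, [130, 126, 119]), (264, [129, 126, 119]), (265, [130, 127, 119]), (266, [130, 127, 119]), (267, [129, 124, 117]), (268, [130, 127, 119]), (269, [133, 129, 122]), (270, [126, 118, 108]), (271, [121, 107, 91]), (272, [140, 123, 101]), (273, [151, 133, 109]), (274, [151, 131, 108]), (275, [152, 132, 109]), (276, [152, 132, 109]), (277, [151, 131, 106]), (278, [136, 119, 97]), (279, [122, 104, 84]), (280, [125, 109, 88]), (281, [121, 104, 84])]
330 [(262, [133, 129, 121]), (263, [129, 125, 120]), (264, [132, 128, 122]), (265, [131, 128, 120]), (266, [128, 125, 118]), (267, [130, 124, 118]), (268, [129, 126, 118]), (269, [128, 123, 117]), (270, [113, 107, 99]), (271, [102, 88, 74]), (272, [108, 93, 77]), (273, [135, 118, 96]), (274, [150, 132, 108]), (275, [151, 132, 111]), (276, [149, 130, 106]), (277, [150, 131, 107]), (278, [149, 132, 107]), (279, [133, 116, 94]), (280, [119, 103, 83]), (281, [123, 106, 87])]
```

Run:
```python
from h import *
for n in("top","scene","wrist"):print(n,{k:np.round(v,4).tolist() if not isinstance(v,str) else v for k,v in env.camera_params(n).items()})
s=env.get_state();print(s.keys(),np.round(s["joint_positions"],4),np.round(s["joint_torque"],2))
im=save("wrist","w4.png");g=cv2.cvtColor(im,cv2.COLOR_RGB2GRAY).astype(int)
for u in(200,240,400,420):print(u,[(v,g[v,u]) for v in range(0,315,6)])
```

```text
top {'vertical_fov': 49.8608, 'cx': 321.3005, 'cy': 237.4278, 'rvec': [2.0424, -2.1718, 0.2387], 'tvec': [0.2604, 0.4847, 1.0341]}
scene {'vertical_fov': 45.4202, 'cx': 314.444, 'cy': 229.8782, 'rvec': [0.716, -2.4802, 1.2968], 'tvec': [0.5383, 0.0837, 1.5019]}
wrist {'vertical_fov': 71.4289, 'cx': 316.9995, 'cy': 238.227, 'hand_eye': [[0.0008, -0.9591, -0.2831, 0.0788], [1.0, 0.0007, 0.0005, 0.0012], [-0.0003, -0.2831, 0.9591, -0.1873], [0.0, 0.0, 0.0, 1.0]]}
dict_keys(['time_s', 'joint_positions', 'qvel', 'joint_torque', 'eef_pos', 'tcp_rot', 'ft_force', 'ft_torque', 'grasp_force', 'opening']) [ 0.6188 -0.1094  2.0027  0.      1.2485 -1.7397] [ 1.000e-02 -4.782e+01 -5.716e+01 -3.000e-02  1.100e-01 -0.000e+00]
200 [(0, np.int64(189)), (6, np.int64(163)), (12, np.int64(149)), (18, np.int64(150)), (24, np.int64(161)), (30, np.int64(180)), (36, np.int64(181)), (42, np.int64(174)), (48, np.int64(172)), (54, np.int64(166)), (60, np.int64(168)), (66, np.int64(175)), (72, np.int64(182)), (78, np.int64(184)), (84, np.int64(183)), (90, np.int64(180)), (96, np.int64(197)), (102, np.int64(202)
[... 3485 characters left out ...]
np.int64(90)), (126, np.int64(91)), (132, np.int64(92)), (138, np.int64(92)), (144, np.int64(91)), (150, np.int64(94)), (156, np.int64(94)), (162, np.int64(101)), (168, np.int64(109)), (174, np.int64(112)), (180, np.int64(118)), (186, np.int64(121)), (192, np.int64(122)), (198, np.int64(96)), (204, np.int64(94)), (210, np.int64(96)), (216, np.int64(93)), (222, np.int64(90)), (228, np.int64(89)), (234, np.int64(87)), (240, np.int64(84)), (246, np.int64(92)), (252, np.int64(91)), (258, np.int64(88)), (264, np.int64(87)), (270, np.int64(111)), (276, np.int64(114)), (282, np.int64(132)), (288, np.int64(129)), (294, np.int64(197)), (300, np.int64(130)), (306, np.int64(150)), (312, np.int64(211))]
```

The wrist pictures settle it. The jig height is consistent in all of them, but the fingertips show at row 278, where a point at the TCP would be at about 264. So the fingertips end about 21 mm short of the reported TCP, and the real tip height is the reading plus 21 mm. The tip is at about 19 mm now, so I'll rise 6 mm and push.

Emit:
send_rows:
  moves:
    - {"dx": 0, "dy": 0, "dz": -6, "wx": 0, "wy": 0, "wz": 0, "gripper": 0}
    - {"dx": -5, "dy": 0, "dz": -6, "wx": 0, "wy": 0, "wz": 0, "gripper": 0}
    - {"dx": -10, "dy": 0, "dz": -6, "wx": 0, "wy": 0, "wz": 0, "gripper": 0}
    - {"dx": -15, "dy": 0, "dz": -6, "wx": 0, "wy": 0, "wz": 0, "gripper": 0}
    - {"dx": -20, "dy": 0, "dz": -6, "wx": 0, "wy": 0, "wz": 0, "gripper": 0}
    - {"dx": -25, "dy": 0, "dz": -6, "wx": 0, "wy": 0, "wz": 0, "gripper": 0}
    - {"dx": -30, "dy": 0, "dz": -6, "wx": 0, "wy": 0, "wz": 0, "gripper": 0}
    - {"dx": -35, "dy": 0, "dz": -6, "wx": 0, "wy": 0, "wz": 0, "gripper": 0}
    - {"dx": -40, "dy": 0, "dz": -6, "wx": 0, "wy": 0, "wz": 0, "gripper": 0}
    - {"dx": -45, "dy": 0, "dz": -6, "wx": 0, "wy": 0, "wz": 0, "gripper": 0}
    - {"dx": -49, "dy": 0, "dz": -6, "wx": 0, "wy": 0, "wz": 0, "gripper": 0}
    - {"dx": -52, "dy": 0, "dz": -6, "wx": 0, "wy": 0, "wz": 0, "gripper": 0}

```text
time_s: 8.2
eef_pos: [0.4395, 0.355, 0.0041]
tcp_rot: [-0.0, -0.384, 0.923, -0.0]
ft_force: [-1.4, 0.2, 1.0]
opening: 0.0004
grasp_force: 0.4
```

Emit:
send_rows:
  moves:
    - {"dx": -1, "dy": 0, "dz": 0, "wx": 0, "wy": 0, "wz": 0, "gripper": 0}
    - {"dx": -2, "dy": 0, "dz": 0, "wx": 0, "wy": 0, "wz": 0, "gripper": 0}
    - {"dx": -3, "dy": 0, "dz": 0, "wx": 0, "wy": 0, "wz": 0, "gripper": 0}

```text
time_s: 8.5
eef_pos: [0.4414, 0.3569, 0.0041]
tcp_rot: [-0.0, -0.384, 0.923, -0.0]
ft_force: [0.2, -0.1, -1.3]
opening: 0.0006
grasp_force: 0.2
```

```bash
python3 mv.py
```

```text
t 8.5 jig pos [-26.9  -6.2   4.1] F jig [ 0.1 -0.2 -1.3] open 0.0005680623550340959 turn [-0.   -0.    0.01]
```

Emit:
send_rows:
  moves:
    - {"dx": -1, "dy": 0, "dz": 0, "wx": 0, "wy": 0, "wz": 0, "gripper": 0}
    - {"dx": -2, "dy": 0, "dz": 0, "wx": 0, "wy": 0, "wz": 0, "gripper": 0}
    - {"dx": -3, "dy": 0, "dz": 0, "wx": 0, "wy": 0, "wz": 0, "gripper": 0}

```text
time_s: 8.8
eef_pos: [0.4435, 0.3591, 0.0041]
tcp_rot: [-0.0, -0.384, 0.923, -0.0]
ft_force: [-0.6, -0.1, -0.8]
opening: 0.0004
grasp_force: 0.2
```

Emit:
send_rows:
  moves:
    - {"dx": -1, "dy": 0, "dz": 0, "wx": 0, "wy": 0, "wz": 0, "gripper": 0}

```text
time_s: 8.9
eef_pos: [0.4442, 0.3598, 0.0042]
tcp_rot: [-0.0, -0.384, 0.923, -0.0]
ft_force: [-4.6, -1.8, 0.8]
opening: 0.0005
grasp_force: 2.5
```

Emit:
send_rows:
  moves:
    - {"dx": -1, "dy": 0, "dz": 0, "wx": 0, "wy": 0, "wz": 0, "gripper": 0}

```text
time_s: 9.0
eef_pos: [0.4442, 0.3599, 0.0042]
tcp_rot: [-0.001, -0.384, 0.923, -0.0]
ft_force: [-12.6, -12.3, 12.3]
opening: 0.0006
grasp_force: 8.7
```

Emit:
send_rows:
  moves:
    - {"dx": -1, "dy": 0, "dz": 0, "wx": 0, "wy": 0, "wz": 0, "gripper": 0}

```text
time_s: 9.1
eef_pos: [0.4442, 0.3599, 0.0042]
tcp_rot: [-0.002, -0.384, 0.923, -0.001]
ft_force: [-19.8, -18.4, 17.8]
opening: 0.0006
grasp_force: 13.8
```

The offcut is seated on the back fence, with 27 N at reading x = -22.8. Now I'll go round to its right end and push toward the side fence.

Emit:
send_rows:
  moves:
    - {"dx": 12, "dy": 0, "dz": 0, "wx": 0, "wy": 0, "wz": 0, "gripper": 0}
    - {"dx": 15, "dy": 0, "dz": -35, "wx": 0, "wy": 0, "wz": 0, "gripper": 0}
    - {"dx": 10, "dy": -15, "dz": -60, "wx": 0, "wy": 0, "wz": 0, "gripper": 0}
    - {"dx": -10, "dy": -45, "dz": -60, "wx": 0, "wy": 0, "wz": 0, "gripper": 0}
    - {"dx": -29, "dy": -75, "dz": -60, "wx": 0, "wy": 0, "wz": 0, "gripper": 0}
    - {"dx": -29, "dy": -80, "dz": -60, "wx": 0, "wy": 0, "wz": 0, "gripper": 0}
    - {"dx": -29, "dy": -80, "dz": -25, "wx": 0, "wy": 0, "wz": 0, "gripper": 0}
    - {"dx": -29, "dy": -80, "dz": 0, "wx": 0, "wy": 0, "wz": 0, "gripper": 0}
    - {"dx": -29, "dy": -80, "dz": 0, "wx": 0, "wy": 0, "wz": 0, "gripper": 0}

```text
time_s: 10.0
eef_pos: [0.5206, 0.3242, 0.0006]
tcp_rot: [-0.003, -0.384, 0.923, -0.0]
ft_force: [-1.2, -0.3, 0.6]
opening: 0.0007
grasp_force: 0.0
```

```bash
python3 mv.py; python3 -c "
from h import *
im=save('wrist','w5.png');g=cv2.cvtColor(im,cv2.COLOR_RGB2GRAY)
print(g[262,300:520:4].tolist());print(g[240,300:520:4].tolist())"
```

```text
t 10.0 jig pos [  5.9 -85.5   0.6] F jig [-1.   0.6  0.6] open 0.0006670101502630443 turn [ 0.09 -0.29  0.01]
[84, 102, 120, 124, 123, 122, 123, 123, 124, 124, 123, 124, 154, 154, 154, 154, 154, 124, 123, 114, 119, 120, 119, 120, 118, 118, 118, 118, 118, 118, 118, 118, 117, 117, 117, 117, 117, 117, 117, 118, 118, 118, 117, 118, 118, 118, 118, 119, 118, 118, 119, 119, 119, 117, 118]
[85, 104, 120, 120, 121, 121, 121, 121, 121, 122, 121, 121, 121, 121, 121, 121, 122, 120, 121, 121, 121, 121, 121, 121, 121, 122, 122, 121, 121, 121, 122, 121, 122, 121, 121, 121, 129, 151, 152, 152, 150, 151, 151, 151, 151, 151, 151, 151, 150, 150, 150, 150, 150, 151, 150]
```

Emit:
send_rows:
  moves:
    - {"dx": 0, "dy": 0, "dz": -3, "wx": 0, "wy": -0.3, "wz": 0, "gripper": 0}
    - {"dx": 0, "dy": 4, "dz": -3, "wx": 0, "wy": -0.3, "wz": 0, "gripper": 0}
    - {"dx": 0, "dy": 8, "dz": -3, "wx": 0, "wy": -0.3, "wz": 0, "gripper": 0}
    - {"dx": 0, "dy": 12, "dz": -3, "wx": 0, "wy": -0.3, "wz": 0, "gripper": 0}
    - {"dx": 0, "dy": 16, "dz": -3, "wx": 0, "wy": -0.3, "wz": 0, "gripper": 0}
    - {"dx": 0, "dy": 20, "dz": -3, "wx": 0, "wy": -0.3, "wz": 0, "gripper": 0}
    - {"dx": 0, "dy": 23, "dz": -3, "wx": 0, "wy": -0.3, "wz": 0, "gripper": 0}
    - {"dx": 0, "dy": 25, "dz": -3, "wx": 0, "wy": -0.3, "wz": 0, "gripper": 0}

```text
time_s: 10.85
eef_pos: [0.5051, 0.3431, 0.0074]
tcp_rot: [0.003, -0.384, 0.923, 0.001]
ft_force: [1.7, -2.6, 3.3]
opening: -0.0
grasp_force: 1.5
```

Emit:
send_rows:
  moves:
    - {"dx": 0, "dy": 1, "dz": 0, "wx": 0, "wy": 0, "wz": 0, "gripper": 0}
    - {"dx": 0, "dy": 2, "dz": 0, "wx": 0, "wy": 0, "wz": 0, "gripper": 0}

```text
time_s: 11.05
eef_pos: [0.5038, 0.3443, 0.0073]
tcp_rot: [0.003, -0.384, 0.923, 0.001]
ft_force: [2.2, -2.6, 4.3]
opening: 0.0006
grasp_force: 1.7
```

Emit:
send_rows:
  moves:
    - {"dx": 0, "dy": 1, "dz": 0, "wx": 0, "wy": 0, "wz": 0, "gripper": 0}

```text
time_s: 11.15
eef_pos: [0.503, 0.345, 0.0073]
tcp_rot: [0.003, -0.384, 0.923, 0.001]
ft_force: [1.0, -2.6, 3.6]
opening: 0.0002
grasp_force: 1.7
```

```bash
python3 mv.py
```

```text
t 11.15 jig pos [  8.2 -58.3   7.3] F jig [-1.1 -2.6  3.6] open 0.00023966418695458989 turn [-0.01  0.31  0.  ]
```

Emit:
send_rows:
  moves:
    - {"dx": 0, "dy": 1, "dz": 0, "wx": 0, "wy": 0, "wz": 0, "gripper": 0}

```text
time_s: 11.25
eef_pos: [0.5023, 0.3457, 0.0072]
tcp_rot: [0.002, -0.384, 0.923, 0.001]
ft_force: [2.0, -1.8, 2.6]
opening: 0.0005
grasp_force: 1.6
```

Emit:
send_rows:
  moves:
    - {"dx": 0, "dy": 1, "dz": 0, "wx": 0, "wy": 0, "wz": 0, "gripper": 0}

```text
time_s: 11.35
eef_pos: [0.5015, 0.3464, 0.0071]
tcp_rot: [0.002, -0.384, 0.923, 0.001]
ft_force: [1.6, -2.6, 3.3]
opening: 0.0006
grasp_force: 1.5
```

Emit:
send_rows:
  moves:
    - {"dx": 0, "dy": 1, "dz": 0, "wx": 0, "wy": 0, "wz": 0, "gripper": 0}

```text
time_s: 11.45
eef_pos: [0.5007, 0.3472, 0.0071]
tcp_rot: [0.002, -0.384, 0.923, 0.001]
ft_force: [1.0, -1.9, 3.8]
opening: 0.0006
grasp_force: 1.5
```

Emit:
send_rows:
  moves:
    - {"dx": 0, "dy": 1, "dz": 0, "wx": 0, "wy": 0, "wz": 0, "gripper": 0}

```text
time_s: 11.55
eef_pos: [0.5006, 0.3474, 0.0072]
tcp_rot: [0.003, -0.384, 0.923, 0.0]
ft_force: [11.0, -8.2, 0.3]
opening: 0.0007
grasp_force: 6.7
```

Emit:
send_rows:
  moves:
    - {"dx": 0, "dy": 1, "dz": 0, "wx": 0, "wy": 0, "wz": 0, "gripper": 0}

```text
time_s: 11.65
eef_pos: [0.5005, 0.3476, 0.0073]
tcp_rot: [0.003, -0.384, 0.923, -0.0]
ft_force: [15.3, -14.3, 1.1]
opening: 0.0002
grasp_force: 10.2
```

```bash
python3 mv.py
```

```text
t 11.65 jig pos [  8.3 -54.7   7.3] F jig [  0.7 -20.9   1.1] open 0.0002465741523500583 turn [-0.17  0.32  0.01]
```

Emit:
send_rows:
  moves:
    - {"dx": 0, "dy": -10, "dz": 0, "wx": 0, "wy": 0.3, "wz": 0, "gripper": 0}
    - {"dx": 0, "dy": -12, "dz": -30, "wx": 0, "wy": 0.3, "wz": 0, "gripper": 0}
    - {"dx": 12, "dy": 5, "dz": -55, "wx": 0, "wy": 0.3, "wz": 0, "gripper": 0}
    - {"dx": 35, "dy": 38, "dz": -55, "wx": 0, "wy": 0.3, "wz": 0, "gripper": 0}
    - {"dx": 48, "dy": 63, "dz": -55, "wx": 0, "wy": 0.3, "wz": 0, "gripper": 0}
    - {"dx": 48, "dy": 63, "dz": -30, "wx": 0, "wy": 0.3, "wz": 0, "gripper": 0}
    - {"dx": 48, "dy": 63, "dz": 0, "wx": 0, "wy": 0.3, "wz": 0, "gripper": 0}
    - {"dx": 48, "dy": 63, "dz": 2, "wx": 0, "wy": 0.3, "wz": 0, "gripper": 0}
    - {"dx": 43, "dy": 63, "dz": 2, "wx": 0, "wy": 0.3, "wz": 0, "gripper": 0}
    - {"dx": 38, "dy": 63, "dz": 2, "wx": 0, "wy": 0.3, "wz": 0, "gripper": 0}
    - {"dx": 34, "dy": 63, "dz": 2, "wx": 0, "wy": 0.3, "wz": 0, "gripper": 0}
    - {"dx": 32, "dy": 63, "dz": 2, "wx": 0, "wy": 0.3, "wz": 0, "gripper": 0}

```text
time_s: 12.85
eef_pos: [0.433, 0.371, 0.0059]
tcp_rot: [0.001, -0.384, 0.923, 0.0]
ft_force: [-0.3, 0.4, 0.5]
opening: 0.0003
grasp_force: 0.0
```

```bash
python3 mv.py
```

```text
t 12.85 jig pos [-22.9   9.6   5.9] F jig [0.1 0.5 0.5] open 0.00028367636371573143 turn [-0.    0.07  0.01]
```

Emit:
send_rows:
  moves:
    - {"dx": -1, "dy": 0, "dz": 0, "wx": 0, "wy": 0, "wz": 0, "gripper": 0}

```text
time_s: 12.95
eef_pos: [0.433, 0.3711, 0.0055]
tcp_rot: [-0.0, -0.384, 0.923, -0.0]
ft_force: [-5.4, -5.8, 6.4]
opening: 0.0007
grasp_force: 4.3
```

Emit:
send_rows:
  moves:
    - {"dx": -1, "dy": 0, "dz": 0, "wx": 0, "wy": 0, "wz": 0, "gripper": 0}

```text
time_s: 13.05
eef_pos: [0.433, 0.3711, 0.0054]
tcp_rot: [-0.001, -0.384, 0.923, -0.001]
ft_force: [-12.3, -13.2, 13.4]
opening: 0.0006
grasp_force: 9.3
```

Emit:
send_rows:
  moves:
    - {"dx": -0.5, "dy": 0, "dz": 0, "wx": 0, "wy": 0, "wz": 0, "gripper": 0}

```text
time_s: 13.15
eef_pos: [0.433, 0.3711, 0.0054]
tcp_rot: [-0.002, -0.384, 0.923, -0.001]
ft_force: [-14.2, -14.8, 15.5]
opening: 0.0003
grasp_force: 10.3
```

```bash
python3 mv.py
```

```text
t 13.15 jig pos [-22.7   9.7   5.4] F jig [-20.5  -0.4  15.5] open 0.00029768705022918874 turn [-0.   -0.21  0.02]
```

The offcut is home on both fences, at 20 N in each direction with positions repeating. Next I'll back off, rise over the plate and go behind it.

Emit:
send_rows:
  moves:
    - {"dx": 12, "dy": 0, "dz": 0, "wx": 0, "wy": 0, "wz": 0, "gripper": 0}
    - {"dx": 14, "dy": 0, "dz": -45, "wx": 0, "wy": 0, "wz": 0, "gripper": 0}
    - {"dx": 14, "dy": 5, "dz": -90, "wx": 0, "wy": 0, "wz": 0, "gripper": 0}
    - {"dx": 14, "dy": 10, "dz": -135, "wx": 0, "wy": 0, "wz": 0, "gripper": 0}
    - {"dx": 14, "dy": 10, "dz": -175, "wx": 0, "wy": 0, "wz": 0, "gripper": 0}
    - {"dx": 14, "dy": 10, "dz": -190, "wx": 0, "wy": 0, "wz": 0, "gripper": 0}
    - {"dx": -25, "dy": 10, "dz": -190, "wx": 0, "wy": 0, "wz": 0, "gripper": 0}
    - {"dx": -65, "dy": 10, "dz": -190, "wx": 0, "wy": 0, "wz": 0, "gripper": 0}
    - {"dx": -105, "dy": 10, "dz": -190, "wx": 0, "wy": 0, "wz": 0, "gripper": 0}
    - {"dx": -145, "dy": 10, "dz": -190, "wx": 0, "wy": 0, "wz": 0, "gripper": 0}
    - {"dx": -147, "dy": 10, "dz": -190, "wx": 0, "wy": 0, "wz": 0, "gripper": 0}
    - {"dx": -147, "dy": 10, "dz": -190, "wx": 0, "wy": 0, "wz": 0, "gripper": 0}
    - {"dx": -147, "dy": 10, "dz": -190, "wx": 0, "wy": 0, "wz": 0, "gripper": 0}

```text
time_s: 14.45
eef_pos: [0.5299, 0.4828, 0.1949]
tcp_rot: [-0.0, -0.384, 0.923, -0.0]
ft_force: [0.1, -0.0, 0.1]
opening: 0.0004
grasp_force: 0.0
```

```bash
python3 mv.py
python3 - <<'E'
from jig import *
# offcut check from top + plate edges, numeric
d=np.load("jig.npz");a=float(d["a"]);t=d["t"];J=R.from_euler("z",a);c=cam("top")
im=env.get_image("top");im0=cv2.imread("pics/t0.png");cv2.imwrite("pics/t2.png",im[:,:,::-1])
L=21
for th in np.linspace(1.65,0,21):
    r=117;print(round(th,2),np.round([81-r*np.cos(th)+4*np.sin(th)+7.5,44+r*np.sin(th)+4*np.cos(th)-L],0))
E
```

```text
t 14.45 jig pos [124.8  19.8 194.9] F jig [ 0.  -0.1  0.1] open 0.00043481181980427314 turn [ 0.   -0.02  0.02]
1.65 [102. 139.]
1.57 [ 92. 140.]
1.48 [ 82. 140.]
1.4 [ 73. 139.]
1.32 [ 63. 137.]
1.24 [ 54. 135.]
1.16 [ 45. 132.]
1.07 [ 36. 128.]
0.99 [ 28. 123.]
0.91 [ 20. 118.]
0.82 [ 12. 112.]
0.74 [  5. 105.]
0.66 [-1. 98.]
0.58 [-7. 90.]
0.5 [-13.  82.]
0.41 [-17.  74.]
0.33 [-21.  65.]
0.25 [-24.  56.]
0.17 [-26.  46.]
0.08 [-28.  37.]
0.0 [-28.  27.]
```

Emit:
send_rows:
  moves:
    - {"dx": 0, "dy": 0, "dz": 35, "wx": 0, "wy": 0, "wz": 0, "gripper": 0}
    - {"dx": 0, "dy": 0, "dz": 58, "wx": 0, "wy": 0, "wz": 0, "gripper": 0}
    - {"dx": 0, "dy": 0, "dz": 58, "wx": 0, "wy": 0, "wz": 0, "gripper": 0}
    - {"dx": 10, "dy": 0, "dz": 58, "wx": 0, "wy": 0, "wz": 0, "gripper": 0}
    - {"dx": 18, "dy": 0, "dz": 57, "wx": 0, "wy": 0, "wz": 0, "gripper": 0}
    - {"dx": 26, "dy": 0, "dz": 56, "wx": 0, "wy": 0, "wz": 0, "gripper": 0}
    - {"dx": 34, "dy": 0, "dz": 55, "wx": 0, "wy": 0, "wz": 0, "gripper": 0}
    - {"dx": 43, "dy": 0, "dz": 55, "wx": 0, "wy": 0, "wz": 0, "gripper": 0}
    - {"dx": 52, "dy": 0, "dz": 56, "wx": 0, "wy": 0, "wz": 0, "gripper": 0}
    - {"dx": 62, "dy": 0, "dz": 58, "wx": 0, "wy": 0, "wz": 0, "gripper": 0}

```text
time_s: 15.5
eef_pos: [0.4864, 0.439, 0.1373]
tcp_rot: [0.0, -0.384, 0.923, 0.0]
ft_force: [0.8, 0.9, 2.4]
opening: 0.0005
grasp_force: 0.9
```

```bash
python3 mv.py; python3 -c "
from h import *
save('scene','s3.png')
im=save('wrist','w6.png')"
```

```text
t 15.5 jig pos [ 63.   19.8 137.3] F jig [1.2 0.1 2.4] open 0.0004944283236057135 turn [-0.    0.04  0.02]
```

The plate is moving, with about 2.7 N of contact force. I'll follow the arc.

Emit:
send_rows:
  moves:
    - {"dx": 9, "dy": 0, "dz": 2, "wx": 0, "wy": 0, "wz": 0, "gripper": 0}
    - {"dx": 18, "dy": 0, "dz": 5, "wx": 0, "wy": 0, "wz": 0, "gripper": 0}
    - {"dx": 27, "dy": 0, "dz": 9, "wx": 0, "wy": 0, "wz": 0, "gripper": 0}
    - {"dx": 35, "dy": 0, "dz": 14, "wx": 0, "wy": 0, "wz": 0, "gripper": 0}
    - {"dx": 43, "dy": 0, "dz": 19, "wx": 0, "wy": 0, "wz": 0, "gripper": 0}
    - {"dx": 51, "dy": 0, "dz": 25, "wx": 0, "wy": 0, "wz": 0, "gripper": 0}
    - {"dx": 58, "dy": 0, "dz": 32, "wx": 0, "wy": 0, "wz": 0, "gripper": 0}
    - {"dx": 64, "dy": 0, "dz": 39, "wx": 0, "wy": 0, "wz": 0, "gripper": 0}
    - {"dx": 70, "dy": 0, "dz": 47, "wx": 0, "wy": 0, "wz": 0, "gripper": 0}
    - {"dx": 76, "dy": 0, "dz": 55, "wx": 0, "wy": 0, "wz": 0, "gripper": 0}
    - {"dx": 80, "dy": 0, "dz": 63, "wx": 0, "wy": 0, "wz": 0, "gripper": 0}
    - {"dx": 84, "dy": 0, "dz": 72, "wx": 0, "wy": 0, "wz": 0, "gripper": 0}
    - {"dx": 87, "dy": 0, "dz": 81, "wx": 0, "wy": 0, "wz": 0, "gripper": 0}
    - {"dx": 89, "dy": 0, "dz": 88, "wx": 0, "wy": 0, "wz": 0, "gripper": 0}

```text
time_s: 17.0
eef_pos: [0.4237, 0.376, 0.048]
tcp_rot: [-0.0, -0.384, 0.923, -0.0]
ft_force: [0.2, 0.7, 1.3]
opening: 0.0004
grasp_force: 0.4
```

```bash
python3 mv.py
```

```text
t 17.0 jig pos [-25.8  19.7  48. ] F jig [0.7 0.4 1.3] open 0.00042387212425671646 turn [ 0.   -0.03  0.02]
```

Emit:
send_rows:
  moves:
    - {"dx": 1, "dy": 0, "dz": 5, "wx": 0, "wy": 0, "wz": 0, "gripper": 0}
    - {"dx": 2, "dy": 0, "dz": 10, "wx": 0, "wy": 0, "wz": 0, "gripper": 0}
    - {"dx": 2, "dy": 0, "dz": 14, "wx": 0, "wy": 0, "wz": 0, "gripper": 0}
    - {"dx": 2, "dy": 0, "dz": 17, "wx": 0, "wy": 0, "wz": 0, "gripper": 0}

```text
time_s: 17.4
eef_pos: [0.4226, 0.3749, 0.0317]
tcp_rot: [-0.0, -0.384, 0.923, -0.0]
ft_force: [-0.1, 0.1, 1.0]
opening: 0.0005
grasp_force: 0.4
```

Emit:
send_rows:
  moves:
    - {"dx": 0, "dy": 0, "dz": 1, "wx": 0, "wy": 0, "wz": 0, "gripper": 0}
    - {"dx": 0, "dy": 0, "dz": 2, "wx": 0, "wy": 0, "wz": 0, "gripper": 0}

```text
time_s: 17.6
eef_pos: [0.4227, 0.375, 0.03]
tcp_rot: [0.0, -0.384, 0.923, 0.0]
ft_force: [0.4, -0.4, 0.3]
opening: 0.0007
grasp_force: 0.3
```

Emit:
send_rows:
  moves:
    - {"dx": 0, "dy": 0, "dz": 1, "wx": 0, "wy": 0, "wz": 0, "gripper": 0}

```text
time_s: 17.7
eef_pos: [0.4227, 0.375, 0.0291]
tcp_rot: [0.0, -0.384, 0.923, 0.0]
ft_force: [-0.9, -0.8, 0.7]
opening: 0.0004
grasp_force: 0.3
```

Emit:
send_rows:
  moves:
    - {"dx": 0, "dy": 0, "dz": 1, "wx": 0, "wy": 0, "wz": 0, "gripper": 0}

```text
time_s: 17.8
eef_pos: [0.4227, 0.375, 0.028]
tcp_rot: [0.0, -0.384, 0.923, 0.0]
ft_force: [-0.6, -1.2, 0.7]
opening: 0.0007
grasp_force: 0.3
```

Emit:
send_rows:
  moves:
    - {"dx": 0, "dy": 0, "dz": 1, "wx": 0, "wy": 0, "wz": 0, "gripper": 0}

```text
time_s: 17.9
eef_pos: [0.4227, 0.375, 0.0276]
tcp_rot: [0.0, -0.384, 0.923, 0.0]
ft_force: [-5.0, -4.7, 16.0]
opening: 0.0005
grasp_force: 7.9
```

Emit:
send_rows:
  moves:
    - {"dx": 0, "dy": 0, "dz": 1, "wx": 0, "wy": 0, "wz": 0, "gripper": 0}

```text
time_s: 18.0
eef_pos: [0.4228, 0.375, 0.0274]
tcp_rot: [0.0, -0.384, 0.923, 0.0]
ft_force: [-10.3, -8.6, 25.5]
opening: 0.0004
grasp_force: 12.8
```

Emit:
send_rows:
  moves:
    - {"dx": 0, "dy": 0, "dz": 1, "wx": 0, "wy": 0, "wz": 0, "gripper": 0}

```text
time_s: 18.1
eef_pos: [0.4228, 0.3751, 0.0273]
tcp_rot: [0.0, -0.384, 0.923, 0.0]
ft_force: [-13.6, -11.8, 34.8]
opening: 0.0006
grasp_force: 17.8
```

Emit:
send_rows:
  moves:
    - {"dx": 0, "dy": 0, "dz": 1, "wx": 0, "wy": 0, "wz": 0, "gripper": 0}

```text
time_s: 18.2
eef_pos: [0.4229, 0.3751, 0.0272]
tcp_rot: [0.0, -0.384, 0.923, 0.0]
ft_force: [-17.2, -14.8, 46.4]
opening: 0.0002
grasp_force: 22.8
```

The plate bottoms out at reading z = 27.3 against a predicted 27 for shut, with a hard stop. I'll retreat and check.

Emit:
send_rows:
  moves:
    - {"dx": 0, "dy": 0, "dz": -10, "wx": 0, "wy": 0, "wz": 0, "gripper": 0}
    - {"dx": 20, "dy": 0, "dz": -50, "wx": 0, "wy": 0, "wz": 0, "gripper": 0}
    - {"dx": 45, "dy": 20, "dz": -95, "wx": 0, "wy": 0, "wz": 0, "gripper": 0}
    - {"dx": 70, "dy": 60, "dz": -140, "wx": 0, "wy": 0, "wz": 0, "gripper": 0}
    - {"dx": 80, "dy": 105, "dz": -160, "wx": 0, "wy": 0, "wz": 0, "gripper": 0}
    - {"dx": 80, "dy": 150, "dz": -160, "wx": 0, "wy": 0, "wz": 0, "gripper": 0}
    - {"dx": 80, "dy": 195, "dz": -160, "wx": 0, "wy": 0, "wz": 0, "gripper": 0}
    - {"dx": 80, "dy": 240, "dz": -160, "wx": 0, "wy": 0, "wz": 0, "gripper": 0}
    - {"dx": 80, "dy": 280, "dz": -160, "wx": 0, "wy": 0, "wz": 0, "gripper": 0}
    - {"dx": 80, "dy": 280, "dz": -160, "wx": 0, "wy": 0, "wz": 0, "gripper": 0}
    - {"dx": 80, "dy": 280, "dz": -160, "wx": 0, "wy": 0, "wz": 0, "gripper": 0}

```text
time_s: 19.3
eef_pos: [0.1671, 0.516, 0.1837]
tcp_rot: [-0.0, -0.385, 0.923, -0.0]
ft_force: [0.5, -0.2, 0.1]
opening: 0.0009
grasp_force: 0.0
```

```bash
python3 mv.py
python3 - <<'E'
from h import *
a=save("top","t3.png");b=save("scene","s4.png")
A=cv2.resize(a[160:340,130:370],(400,300),interpolation=cv2.INTER_CUBIC);B=cv2.resize(b[190:340,210:410],(400,300),interpolation=cv2.INTER_CUBIC)
cv2.imwrite("pics/f.png",np.hstack([A,B])[:,:,::-1])
E
```

```text
t 19.3 jig pos [-107.7  300.4  183.7] F jig [ 0.2 -0.5  0.1] open 0.0008974601437747043 turn [-0.02 -0.02  0.12]
```

View pics/f.png

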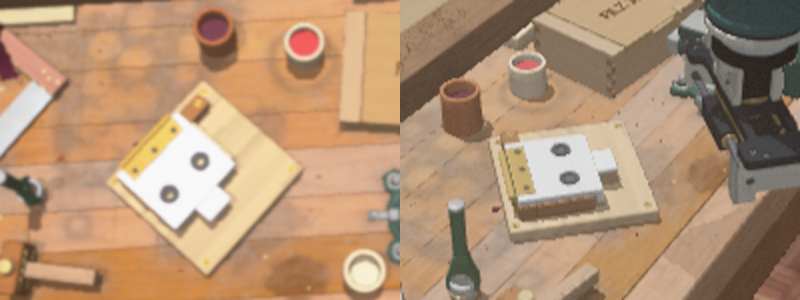

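The plate lies flat and shut on the fences, with the tab at about (215,203) in the left half. The offcut is hidden under the plate, the cups and tools are where they stood, and the robot is clear. Handing in.

```bash
python3 -c "
from rig import env
print(env.hand_in())"
```

```text
the job is handed in; nothing more can be done
None
```

The job is handed in at about 19 s. The offcut is pushed home against both fences and the drill plate is shut over it, judged by the hard stops and their positions because the plate hides the offcut; everything else on the bench looks undisturbed.

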